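# Set and clamp the block with the two-stage lever

## Robot

A 6-joint arm with a two-finger parallel gripper is mounted at the origin on a cart in front of the work surface, level with it; the furniture and walls round the work are solid. World frame = base frame: x ahead of the robot, y to its left, z up, the work surface at z = 0. Lengths are in m, angles in rad, forces in N, time in s.
With the tool pointing down it reaches from about 0.35 to 0.775 m from the base axis. Payload 5.5 kg.
Tool frame: the origin (TCP) lies between the finger pads; the fingertips stand 19 mm ahead of it and the grasp point (between the pads) is the TCP (env.tcp_to_tips is the distance from the TCP to the fingertips, in m); z points along the fingers, y is the direction in which the jaws open and shut (so a half turn about z gives the same grasp; the last joint's range is limited). The gripper opens to 85 mm and grips with 20 to 120 N. Pads are 22 mm wide; open, the fingers measure 114 mm over their backs; the gripper's body (76 mm by 85 mm) begins 54 mm behind the grasp point. The pads swing forward as they close: fully open they stand 13 mm farther back than shut.
Start: joints at [1.099, 0.313, 0.046, 1.304, 0, 1.431], TCP at [0.187, 0.544, 0.25] pointing down, gripper open.
Joint ranges: [-2.76, 2.76], [-0.86, 1.69], [-1.03, 1.26], [-2.2, 2.34], [-1.47, 1.5], [-3.14, 3.14]. Speed limits (rad/s): [2.57, 2.57, 3.14, 3.14, 3.14, 3.14].

## Interface

Orientations are given as a unit quaternion [w, x, y, z].
In Python, from workcell import env, eyes, job gives the robot as it stands. The module is installed in compiled form; this text tells all that it offers.
- The arm moves only by the tool move_arm, never from a script. Its argument "commands" is a list of rows, each a list of 3 entries, a list of its own where there are three numbers: the shift along the world's x, y, z as a fraction of full scale, then the turn, a rotation vector about the world's x, y, z as a fraction of full scale, then the gripper command: -1 is shut, 1 is fully open, values between are in proportion. In form: [[[x, y, z], [wx, wy, wz], gripper], ...]. A call has 1 to 5 rows; each row shifts and turns the commanded pose from where the row before left it; what a row does not reach is not made up. Full scale, the value 1, is 0.04 m for a shift and 8 degrees for a turn. A row lasts 1/10 s, in which the tool goes at most 50 mm and 8.59 degrees, less where a joint would pass 70% of its speed; a pose out of reach is approached as far as the arm can. A call with a number of a shift or a turn outside -1 to 1 is refused whole. A call with a gripper value outside its range is refused whole. The fingers move at their own pace and stop on an object; "newtons" is the grip in N (left out, the last holds). Time passes only in rows, so rows that do not move let the fingers close. It gives the time, the measured TCP pose, the force and the opening at its end, in the units of the state.
- env.get_state(): the state, without advancing time (a new reading comes with each control period).
- eyes.read_camera(name): name is "side" or "top"; returns a dict with "frame" (420x560x3 uint8, red, green, blue), "mtx" (3x3 intrinsics, pixels), "camera_from_world" (4x4, takes a point from world to camera coordinates). Camera axes: x right, y down, z forward; pixel columns grow to the right and rows downward; lengths in m; the calibration is good to about 2 mm. A picture is of the moment at which its call begins. There is no depth.
- job.hand_in(): hands the job in, once; it reports no verdict.
The state is a dict: "clock": time; "joint_pos": joint angles; "qvel": joint speeds; "tau": joint torques, N m; "tcp_pos": TCP position; "orientation": TCP orientation; "wrist_force": force on the tool from outside, world axes, zero at the start; "ft_torque": the same for the moment, N m; "finger_gap": finger opening in m.
Only numpy, scipy, OpenCV 4.12 (cv2) and the standard library are available. Lean on these libraries where they do the work, as an engineer would, in place of code of your own. Each camera call takes 0.05 s, during which the arm holds its last target.

## Task

On the raised work board, push the loose wooden block along its track, away from you, until its end sits against the end stop. Then push the clamp lever away from you, past its first notch, all the way to its second stop, so that the jaw holds the block tight against the fence and still against the end stop. Only push with the fingertips: do not lift anything, and leave the other things where they lie.

Things in the scene. Friction and masses are not known exactly. Their poses are not given: they have to be found in the camera images.
- jig: raised plywood work board, fixed, 260 (x) x 300 (y) x 12 mm, on two cleats, its top face 36 mm above the bench. Origin at its centre on the bench surface; its x axis points away from the robot along the block's track, y to the left, z up; turned by up to 0.25 rad. A grey lever housing, 20 mm high, stands round the lever pivot. Nearer the robot than block and lever its top is clear but for a short stick
- fence (a point): middle of the inner face of the dark wooden fence along the left of the track, on the board's top face; the fence is 120 mm long (board's x) and 20 mm high; its face looks to the board's -y; axes as the board's
- end_stop (a point): middle of the inner face of the dark wooden end stop across the far end of the track, on the board's top face; 86 mm wide (board's y), 20 mm high; its face looks to the board's -x; axes as the board's
- block: the work piece, a flat pale wooden block 85 x 42 x 18 mm, 0.03 to 0.05 kg, loose on the board between fence and open jaw, its length along the track within 0.05 rad, its end 45 to 75 mm short of the end stop. Origin at the centre of its underside; its length is its own y axis, which points either way along the track
- block_home (a point): point of the board's top face where the block's origin lies when the block touches both the end stop and the fence; axes as the board's. The block need only be pushed along x to the end stop; the jaw then brings it sideways against the fence
- lever (a joint): angle a (rad) of the level dark steel lever about its upright pivot; grows as its knob is pushed away from the robot. 0 = rear stop, 0.6 = first notch, 1.2 = second stop (hard). Starts near 0. Leaving the rear stop takes 5 to 8 N at the knob; past about 0.3 it snaps into the notch; leaving that takes 5 to 8 N again; past about 0.9 it snaps on to 1.2 and stays. The arm points from the pivot along (sin(a-0.6), -cos(a-0.6)) in the board's x, y: at the notch along -y
- lever_pivot (a point): point on the lever's upright axis, on top of the housing, 57 mm above the bench; axes as the board's
- lever_knob (a point): centre of the black upright knob at the lever's free end, 110 mm from the pivot axis, 92 mm above the bench. The knob is 25 mm in diameter and stands from 77 to 107 mm above the bench; under it a pin of 12 mm, then the round end of the arm, 24 mm in diameter, 58 to 68 mm above the bench; the arm is 16 mm wide
- jaw: the clamp's pale wooden pad, 54 x 8 x 17 mm, right of the track, sprung (2.5 N per mm, gives up to 8 mm). Its face is 62 mm from the fence at lever 0 and comes 20 mm nearer per rad: it meets the 42 mm block about 0.2 rad before the second stop, where it presses with about 10 N. Origin on the pad's underside, 10 mm behind its face; axes as the board's
- short_stick: short square stick of pale wood, 45 x 18 x 18 mm, loose on the front of the board between the block's track and the lever; origin at the centre of its underside; a bystander
- dowel: round dowel piece, 55 mm long, 10 mm thick, loose on the far part of the board; origin at the centre of its underside; a bystander
- pencil: carpenter's pencil, 140 mm long, 8 mm thick, lying on the bench between the board and the robot; origin at the centre of its underside; a bystander
- sanding_block: cork sanding block, 61 x 105 x 31 mm, on the bench to the right of the board; origin at the centre of its underside; a bystander
Things that resemble listed ones, but are neither listed nor needed, are in the scene too. Leave any black look-alike of the block alone.

How it is judged:
By the outcome, as a careful person would: the job done as asked, in the order asked, and still so for the second after the job is handed in, with the robot touching nothing.
It also fails if it takes over 48 s, if anything falls off the work surface, if the arm or the gripper's body presses on something with over 40 N, if the wrist force passes 120 N, or if a joint passes its speed limit or range.

## Working session

There is one attempt and no reset: what is moved stays moved. The work goes in short steps, Python scripts to look and compute and a tool call to move; the robot and the scene stay as the last step left them, time stands still between calls to the robot, and variables do not carry over. Pictures are saved under pics/ and viewed, and the job is handed in when it is done.

Besides the shell and the picture viewer there is one more tool, called after ">>>" as a command line: name --argument value ..., lists and objects as JSON in quotes. move_arm: Moves the arm, as the interface text tells. Its arguments: {"type":"object","properties":{"commands":{"type":"array","items":{"type":"array"}},"newtons":{"type":"number"}},"required":["commands"]}

```bash
mkdir -p pics; cat > h.py <<'E'
import numpy as np, cv2
from workcell import env, eyes, job
def snap(name,fn):
    d=eyes.read_camera(name); cv2.imwrite('pics/'+fn,d['frame'][:,:,::-1]); np.savez('pics/'+fn+'.npz',**d); return d
def ray(d,u,v,z):
    K=np.array(d['mtx']);T=np.array(d['camera_from_world']);R=T[:3,:3];t=T[:3,3]
    c=-R.T@t; r=R.T@np.linalg.solve(K,[u,v,1.]); return c+r*(z-c[2])/r[2]
def proj(d,p):
    T=np.array(d['camera_from_world']);q=np.array(d['mtx'])@(T[:3,:3]@np.array(p)+T[:3,3]);return q[:2]/q[2]
E
python3 - <<'E'
from h import *
for n in('top','side'):
    d=snap(n,n+'1.png'); T=d['camera_from_world'];print(n,-T[:3,:3].T@T[:3,3])
print(env.get_state())
E
```

```text
top [ 0.3931558  -0.11043531  0.92699985]
side [0.52823938 0.86197483 0.53397626]
{'clock': 0.1, 'joint_pos': array([1.09942851e+00, 3.13954487e-01, 4.50790839e-02, 1.30361615e+00,
       2.49669970e-05, 1.43119811e+00]), 'qvel': array([-8.34338373e-04, -3.04908663e-03,  3.01043277e-03, -1.94722703e-05,
        1.27527610e-03,  1.10385774e-04]), 'tau': array([ 2.83096204e-03, -4.81723487e+01,  2.99245334e+01,  1.27376779e-02,
       -1.24047460e-04,  1.38458887e-06]), 'tcp_pos': array([0.18708859, 0.54325107, 0.2494759 ]), 'orientation': array([-2.66828059e-04,  1.65124999e-01,  9.86272283e-01, -8.04614441e-04]), 'wrist_force': array([-0.01994204, -0.05146303, -0.34452416]), 'ft_torque': array([-0.01506057,  0.02595796, -0.05851317]), 'finger_gap': 0.08564208194166574}
```

View pics/top1.png

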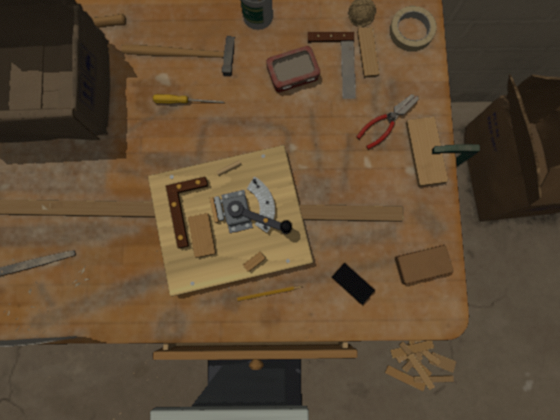

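View pics/side1.png

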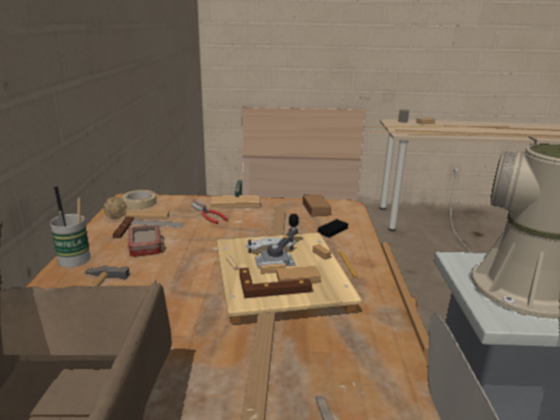

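```bash
python3 - <<'E'
import cv2
a=cv2.imread('pics/top1.png')[140:310,140:320];cv2.imwrite('pics/ztop.png',cv2.resize(a,None,fx=3.5,fy=3.5,interpolation=cv2.INTER_CUBIC))
a=cv2.imread('pics/side1.png')[200:320,210:370];cv2.imwrite('pics/zside.png',cv2.resize(a,None,fx=5,fy=5,interpolation=cv2.INTER_CUBIC))
E
```

```text
(no output)
```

View pics/ztop.png

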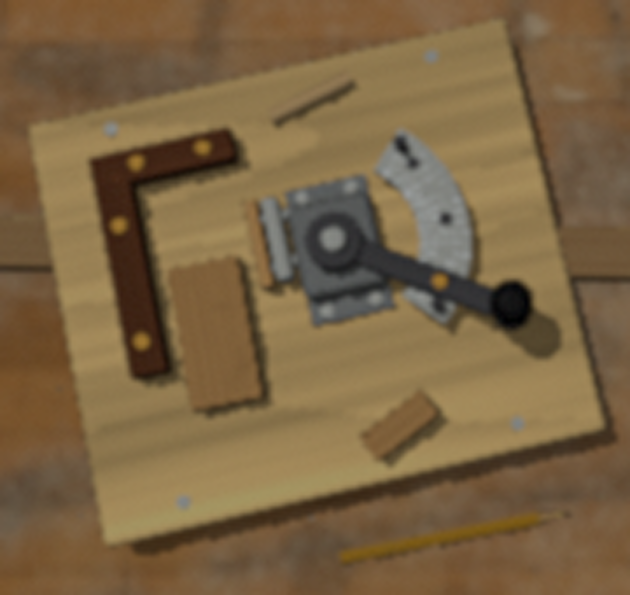

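View pics/zside.png

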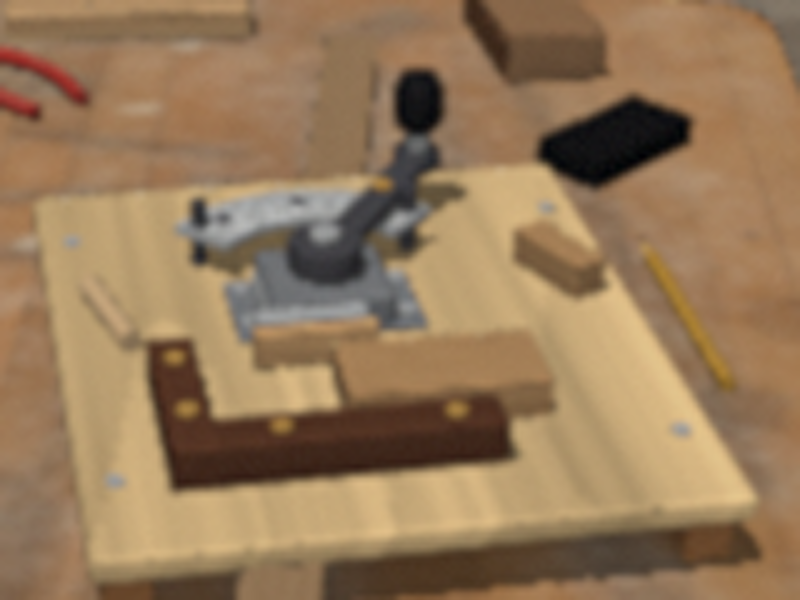

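```bash
cat > m.py <<'E'
from h import *
d=dict(np.load('pics/top1.png.npz'))
f=lambda p,z: ray(d,140+(p[0]+.5)/3.5-.5,140+(p[1]+.5)/3.5-.5,z)[:2]
E
python3 - <<'E'
from m import *
np.set_printoptions(precision=4,suppress=True)
c=np.array([f(p,.036) for p in[(30,125),(503,20),(607,428),(106,543)]]);print('board',c,c.mean(0))
ex=(c[0]+c[1]-c[2]-c[3]);ex/=np.linalg.norm(ex);ey=(c[0]+c[3]-c[1]-c[2]);ey/=np.linalg.norm(ey);print(ex,ey,np.arctan2(ex[1],ex[0]),np.arctan2(-ey[0],ey[1]))
th=(np.arctan2(ex[1],ex[0])+np.arctan2(-ey[0],ey[1]))/2
o=c.mean(0);R=np.array([[np.cos(th),-np.sin(th)],[np.sin(th),np.cos(th)]])
def s(n,p,z):
    w=f(p,z);print(n,w,'board',R.T@(w-o))
for p in[(170,270),(240,258),(266,400),(196,411)]:s('block',p,.054)
s('corner',(137,183),.056);s('fence end',(168,374),.056);s('stop end',(238,160),.056)
s('pivot',(333,238),.07);s('knob',(510,303),.107)
for p in[(362,432),(425,390),(440,412),(384,463)]:s('stick',p,.054)
s('jaw',(247,203),.053);s('jaw',(270,288),.053)
np.savez('fr.npz',o=o,R=R)
E
```

```text
board [[ 0.6292  0.1716]
 [ 0.6927 -0.1178]
 [ 0.4419 -0.176 ]
 [ 0.3785  0.1163]] [ 0.5356 -0.0015]
[0.9754 0.2205] [-0.213   0.9771] 0.22236690649588803 0.2146391916520565
block [0.5357 0.0796] board [0.0177 0.0792]
block [0.5424 0.0386] board [0.0154 0.0377]
block [0.459 0.022] board [-0.0697  0.0395]
block [0.4531 0.0623] board [-0.0667  0.0802]
corner [0.5878 0.1002] board [0.073 0.088]
fence end [0.4744 0.0787] board [-0.0423  0.0915]
stop end [0.6011 0.0406] board [0.0731 0.0269]
pivot [ 0.5508 -0.0177] board [ 0.0114 -0.0191]
knob [ 0.5067 -0.1192] board [-0.0537 -0.1086]
stick [ 0.44   -0.0336] board [-0.1002 -0.0107]
stick [ 0.4638 -0.07  ] board [-0.0849 -0.0513]
stick [ 0.451  -0.0786] board [-0.0992 -0.0569]
stick [ 0.4223 -0.0463] board [-0.1203 -0.0192]
jaw [0.5756 0.0353] board [0.047  0.0272]
jaw [0.5245 0.0208] board [-0.0059  0.0242]
```

>>> move_arm --commands '[[[0.4, -0.84, 0], [0, 0, 0.26], -1], [[0.4, -0.84, 0], [0, 0, 0.26], -1], [[0.4, -0.84, 0], [0, 0, 0.26], -1], [[0.4, -0.84, 0], [0, 0, 0.26], -1], [[0.4, -0.84, 0], [0, 0, 0.26], -1]]' --newtons 40

```text
clock: 0.6
tcp_pos: [0.2675, 0.3742, 0.2499]
orientation: [-0.0, 0.074, 0.997, -0.0]
wrist_force: [0.4, 0.4, 0.7]
finger_gap: 0.0124
```

>>> move_arm --commands '[[[0.4, -0.84, 0], [0, 0, 0.26], -1], [[0.4, -0.84, 0], [0, 0, 0.26], -1], [[0.4, -0.84, 0], [0, 0, 0.26], -1], [[0.4, -0.84, 0], [0, 0, 0.26], -1], [[0.4, -0.84, 0], [0, 0, 0.26], -1]]'

```text
clock: 1.1
tcp_pos: [0.3474, 0.2062, 0.2501]
orientation: [-0.0, -0.016, 1.0, 0.0]
wrist_force: [-0.3, 0.5, -0.5]
finger_gap: 0.0002
```

>>> move_arm --commands '[[[0.4, -0.84, 0], [0, 0, 0.26], -1], [[0.4, -0.84, 0], [0, 0, 0.26], -1], [[0.4, -0.84, 0], [0, 0, 0.26], -1], [[0.4, -0.84, 0], [0, 0, 0.26], -1], [[0.4, -0.84, 0], [0, 0, 0.26], -1]]'

```text
clock: 1.6
tcp_pos: [0.4275, 0.0382, 0.2501]
orientation: [-0.0, -0.107, 0.994, 0.0]
wrist_force: [0.6, 1.2, 0.3]
finger_gap: -0.0001
```

>>> move_arm --commands '[[[0, 0, -0.9], [0, 0, 0], -1], [[0, 0, -0.9], [0, 0, 0], -1], [[0, 0, -0.9], [0, 0, 0], -1], [[0, 0, -0.9], [0, 0, 0], -1], [[0, 0, -0.6], [0, 0, 0], -1]]'

```text
clock: 2.1
tcp_pos: [0.4256, 0.0397, 0.0798]
orientation: [-0.002, -0.106, 0.994, 0.0]
wrist_force: [0.3, 0.0, 0.3]
finger_gap: 0.0001
```

```bash
python3 - <<'E'
from h import *
print(env.tcp_to_tips, env.get_state()['tcp_pos'])
for n,(a,b,c,e) in dict(top=(140,310,140,320),side=(190,310,210,370)).items():
    f=snap(n,n+'2.png')['frame'][a:b,c:e,::-1]; cv2.imwrite('pics/z2%s.png'%n,cv2.resize(f,None,fx=3.5,fy=3.5,interpolation=cv2.INTER_CUBIC))
E
```

```text
0.019 [0.42555903 0.03970915 0.07981709]
```

View pics/z2top.png

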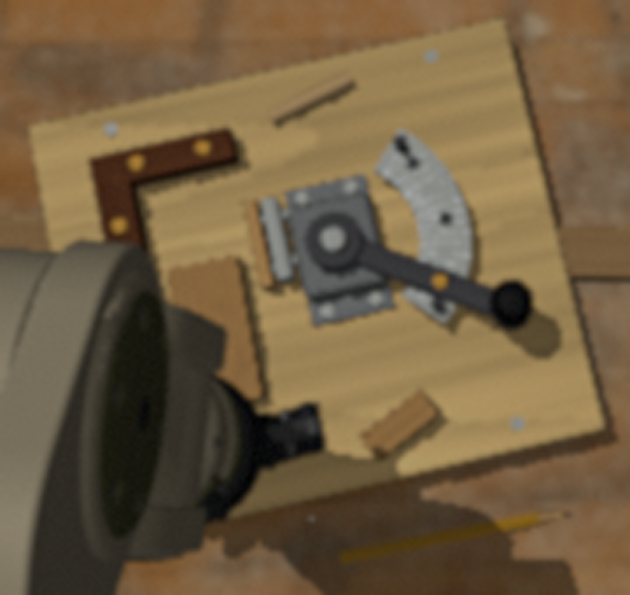

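View pics/z2side.png

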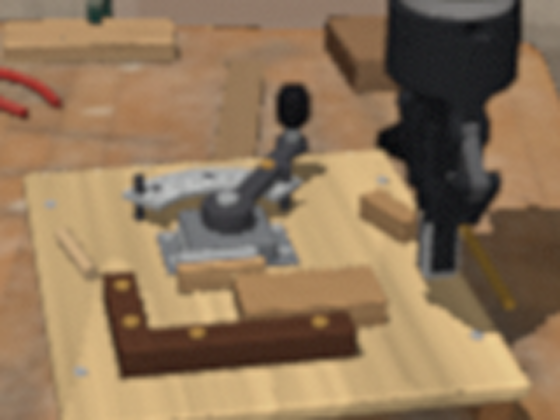

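>>> move_arm --commands '[[[0.02, -0.11, -0.2], [0, 0, 0], -1], [[0, 0, -0.25], [0, 0, 0], -1], [[0.15, 0.033, 0], [0, 0, 0], -1], [[0.15, 0.033, 0], [0, 0, 0], -1], [[0.15, 0.033, 0], [0, 0, 0], -1]]'

```text
clock: 2.7
tcp_pos: [0.4476, 0.0393, 0.0651]
orientation: [0.001, -0.106, 0.994, -0.0]
wrist_force: [-0.4, -0.0, 0.2]
finger_gap: -0.0001
```

>>> move_arm --commands '[[[0.15, 0.033, 0], [0, 0, 0], -1], [[0.15, 0.033, 0], [0, 0, 0], -1], [[0.15, 0.033, 0], [0, 0, 0], -1], [[0.15, 0.033, 0], [0, 0, 0], -1], [[0.15, 0.033, 0], [0, 0, 0], -1]]'

```text
clock: 3.2
tcp_pos: [0.4766, 0.046, 0.0643]
orientation: [-0.0, -0.106, 0.994, 0.0]
wrist_force: [-0.4, 0.0, 1.0]
finger_gap: -0.0002
```

```bash
python3 - <<'E'
from h import *
q=np.load('fr.npz')
print(q['R'].T@(env.get_state()['tcp_pos'][:2]-q['o']))
for n,(a,b,c,e) in dict(top=(140,310,140,320),side=(190,310,210,370)).items():
    f=snap(n,n+'3.png')['frame'][a:b,c:e,::-1]; cv2.imwrite('pics/z3%s.png'%n,cv2.resize(f,None,fx=3.5,fy=3.5,interpolation=cv2.INTER_CUBIC))
E
```

```text
[-0.04729238  0.05911708]
```

View pics/z3side.png

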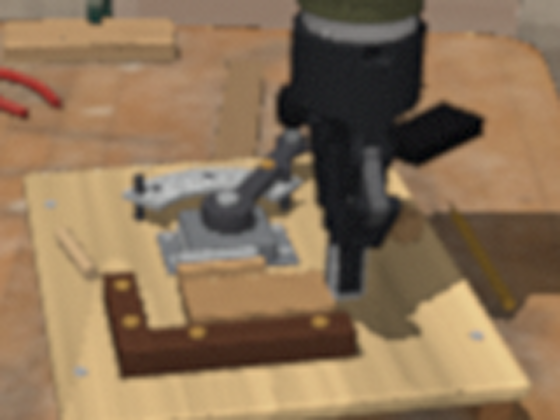

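>>> move_arm --commands '[[[0.1, 0.022, 0], [0, 0, 0], -1], [[0.1, 0.022, 0], [0, 0, 0], -1], [[0.1, 0.022, 0], [0, 0, 0], -1], [[0.1, 0.022, 0], [0, 0, 0], -1], [[0.05, 0.011, 0], [0, 0, 0], -1]]'

```text
clock: 3.8
tcp_pos: [0.4947, 0.0498, 0.0644]
orientation: [0.0, -0.106, 0.994, 0.0]
wrist_force: [-1.0, -0.1, -0.1]
finger_gap: 0.0003
```

>>> move_arm --commands '[[[0.05, 0.011, 0], [0, 0, 0], -1], [[0.03, 0.007, 0], [0, 0, 0], -1], [[0, 0, 0], [0, 0, 0], -1]]'

```text
clock: 4.1
tcp_pos: [0.4975, 0.0505, 0.0643]
orientation: [0.0, -0.106, 0.994, 0.0]
wrist_force: [-0.9, -0.3, 0.1]
finger_gap: 0.0001
```

>>> move_arm --commands '[[[0.025, 0.005, 0], [0, 0, 0], -1], [[0.025, 0.005, 0], [0, 0, 0], -1], [[0, 0, 0], [0, 0, 0], -1]]'

```text
clock: 4.4
tcp_pos: [0.4995, 0.0509, 0.0644]
orientation: [0.0, -0.106, 0.994, 0.0]
wrist_force: [0.4, 0.4, 0.2]
finger_gap: 0.0001
```

>>> move_arm --commands '[[[0.025, 0.005, 0], [0, 0, 0], -1], [[0, 0, 0], [0, 0, 0], -1]]'

```text
clock: 4.6
tcp_pos: [0.5005, 0.0511, 0.0643]
orientation: [0.0, -0.106, 0.994, 0.0]
wrist_force: [-0.1, 0.1, 0.2]
finger_gap: -0.0003
```

>>> move_arm --commands '[[[0.025, 0.005, 0], [0, 0, 0], -1], [[0, 0, 0], [0, 0, 0], -1]]'

```text
clock: 4.8
tcp_pos: [0.5015, 0.0513, 0.0644]
orientation: [0.0, -0.106, 0.994, 0.0]
wrist_force: [-0.4, -0.7, -0.1]
finger_gap: 0.0001
```

>>> move_arm --commands '[[[0.025, 0.005, 0], [0, 0, 0], -1], [[0, 0, 0], [0, 0, 0], -1]]'

```text
clock: 5.0
tcp_pos: [0.5025, 0.0515, 0.0643]
orientation: [0.0, -0.106, 0.994, 0.0]
wrist_force: [-1.0, 0.9, 0.2]
finger_gap: 0.0004
```

>>> move_arm --commands '[[[0.025, 0.005, 0], [0, 0, 0], -1], [[0, 0, 0], [0, 0, 0], -1]]'

```text
clock: 5.2
tcp_pos: [0.5026, 0.0516, 0.0642]
orientation: [-0.001, -0.106, 0.994, -0.0]
wrist_force: [-3.5, -1.8, 1.6]
finger_gap: -0.0003
```

```bash
python3 - <<'E'
from h import *
q=np.load('fr.npz')
s=env.get_state();print(q['R'].T@(s['tcp_pos'][:2]-q['o']),s['wrist_force'])
for n,(a,b,c,e) in dict(side=(240,300,220,340)).items():
    f=snap(n,n+'4.png')['frame'][a:b,c:e,::-1]; cv2.imwrite('pics/z4%s.png'%n,cv2.resize(f,None,fx=6,fy=6,interpolation=cv2.INTER_CUBIC))
E
```

```text
[-0.02065256  0.05895967] [-3.49717785 -1.82285539  1.63323699]
```

View pics/z4side.png

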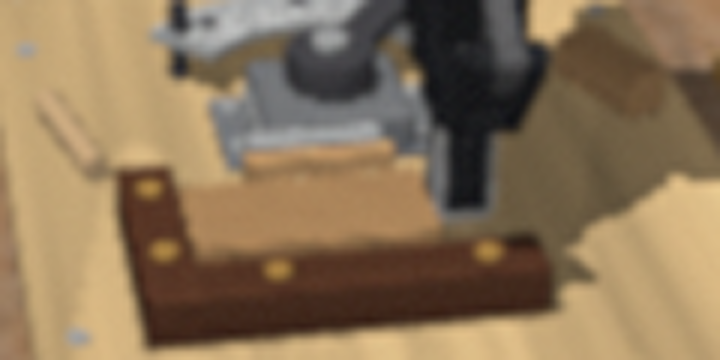

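>>> move_arm --commands '[[[0.02, 0.004, 0], [0, 0, 0], -1], [[0, 0, 0], [0, 0, 0], -1]]'

```text
clock: 5.45
tcp_pos: [0.5027, 0.0517, 0.0641]
orientation: [-0.001, -0.106, 0.994, -0.0]
wrist_force: [-5.2, -2.5, 4.6]
finger_gap: -0.0003
```

>>> move_arm --commands '[[[-0.1, -0.022, 0], [0, 0, 0], -1], [[-0.4, -0.087, 0], [0, 0, 0], -1], [[-0.3, -0.065, 0.3], [0, 0, 0], -1], [[0, 0, 1], [0, 0, 0], -1], [[0, 0, 1], [0, 0, 0], -1]]'

```text
clock: 5.95
tcp_pos: [0.4713, 0.045, 0.1567]
orientation: [-0.001, -0.106, 0.994, 0.0]
wrist_force: [0.5, -0.7, -0.0]
finger_gap: 0.0003
```

>>> move_arm --commands '[[[0, -0.8, 0.8], [0, 0, 0], -1], [[0, -1, 0], [0, 0, 0], -1], [[0, -1, 0], [0, 0, 0], -1], [[0, 0, 0], [0, 0, 0], -1]]'

```text
clock: 6.35
tcp_pos: [0.4735, -0.071, 0.1891]
orientation: [0.002, -0.104, 0.995, -0.001]
wrist_force: [0.9, 0.2, 0.8]
finger_gap: 0.0001
```

```bash
python3 - <<'E'
from h import *
q=np.load('fr.npz')
s=env.get_state();print(q['R'].T@(s['tcp_pos'][:2]-q['o']),s['wrist_force'])
for n,(a,b,c,e) in dict(top=(140,310,140,320),side=(190,310,210,370)).items():
    f=snap(n,n+'5.png')['frame'][a:b,c:e,::-1]; cv2.imwrite('pics/z5%s.png'%n,cv2.resize(f,None,fx=3.5,fy=3.5,interpolation=cv2.INTER_CUBIC))
E
```

```text
[-0.07565397 -0.05441135] [0.91613744 0.23701898 0.75833083]
```

View pics/z5top.png

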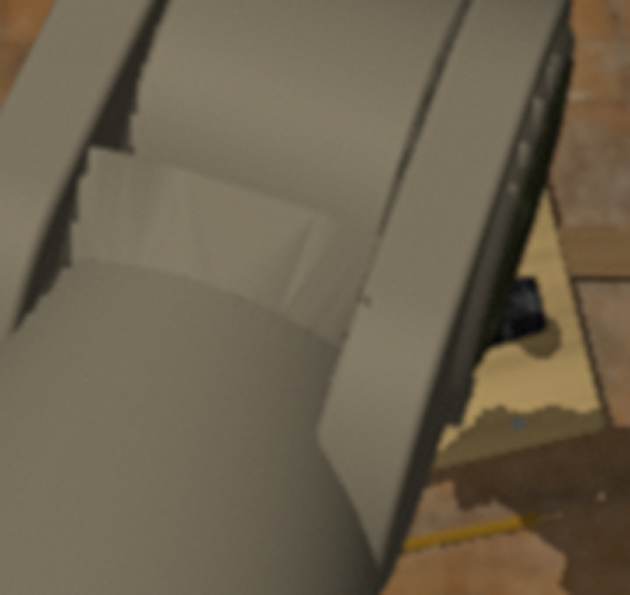

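View pics/z5side.png

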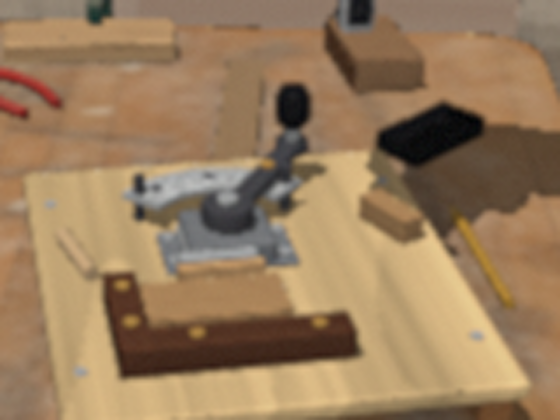

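>>> move_arm --commands '[[[0, -0.85, 0], [0, 0, 0], -1], [[0, -0.8, 0], [0, 0, 0], -1], [[0, 0, 0], [0, 0, 0], -1]]'

```text
clock: 6.75
tcp_pos: [0.4729, -0.1346, 0.1882]
orientation: [0.0, -0.105, 0.994, -0.0]
wrist_force: [-1.4, 0.2, 0.3]
finger_gap: 0.0001
```

```bash
python3 - <<'E'
from h import *
q=np.load('fr.npz')
s=env.get_state();print(q['R'].T@(s['tcp_pos'][:2]-q['o']),s['tcp_pos'],s['wrist_force'])
E
```

```text
[-0.09001921 -0.11631569] [ 0.47290779 -0.13455458  0.18819463] [-1.41099211  0.22678644  0.3122699 ]
```

>>> move_arm --commands '[[[0, -0.07, -0.8], [0, 0, 0], -1], [[0, 0, -0.8], [0, 0, 0], -1], [[0, 0, -0.55], [0, 0, 0], -1], [[0, 0, 0], [0, 0, 0], -1]]'

```text
clock: 7.15
tcp_pos: [0.4698, -0.1331, 0.0993]
orientation: [-0.003, -0.107, 0.994, 0.002]
wrist_force: [-0.9, 1.1, -0.6]
finger_gap: 0.0002
```

```bash
python3 - <<'E'
from h import *
q=np.load('fr.npz')
s=env.get_state();print(q['R'].T@(s['tcp_pos'][:2]-q['o']),s['tcp_pos'],s['wrist_force'])
for n,(a,b,c,e) in dict(top=(140,310,140,320),side=(190,310,210,370)).items():
    f=snap(n,n+'6.png')['frame'][a:b,c:e,::-1]; cv2.imwrite('pics/z6%s.png'%n,cv2.resize(f,None,fx=3.5,fy=3.5,interpolation=cv2.INTER_CUBIC))
E
```

```text
[-0.09273492 -0.11421347] [ 0.46980095 -0.13309102  0.09930942] [-0.93926579  1.10979246 -0.58581132]
```

View pics/z6top.png

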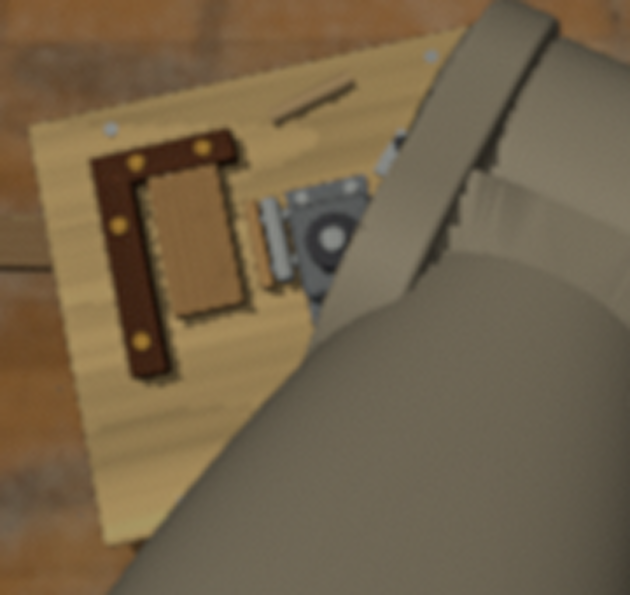

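View pics/z6side.png

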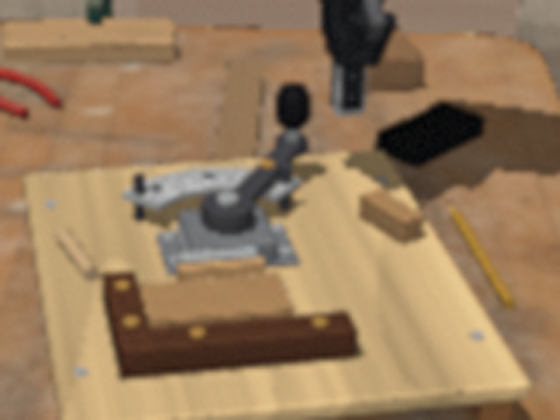

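>>> move_arm --commands '[[[0.03, -0.12, 0], [0, 0, 0], -1], [[0.12, 0.026, 0], [0, 0, 0], -1], [[0.12, 0.026, 0], [0, 0, 0], -1], [[0.12, 0.026, 0], [0, 0, 0], -1], [[0.12, 0.026, 0], [0, 0, 0], -1]]'

```text
clock: 7.75
tcp_pos: [0.4926, -0.137, 0.1026]
orientation: [-0.0, -0.106, 0.994, -0.001]
wrist_force: [-6.8, -6.9, 4.8]
finger_gap: 0.0002
```

>>> move_arm --commands '[[[0.12, 0.026, 0], [0, 0, 0], -1], [[0.12, 0.026, 0], [0, 0, 0], -1], [[0.12, 0.026, 0], [0, 0, 0], -1], [[0.12, 0.026, 0], [0, 0, 0], -1], [[0.12, 0.026, 0], [0, 0, 0], -1]]'

```text
clock: 8.25
tcp_pos: [0.5135, -0.1423, 0.103]
orientation: [-0.006, -0.102, 0.995, -0.012]
wrist_force: [-17.0, -41.9, 1.1]
finger_gap: -0.0002
```

```bash
python3 - <<'E'
from h import *
q=np.load('fr.npz')
s=env.get_state();print(q['R'].T@(s['tcp_pos'][:2]-q['o']),s['tcp_pos'],s['wrist_force'])
for n,(a,b,c,e) in dict(side=(190,310,210,370)).items():
    f=snap(n,n+'7.png')['frame'][a:b,c:e,::-1]; cv2.imwrite('pics/z7%s.png'%n,cv2.resize(f,None,fx=3.5,fy=3.5,interpolation=cv2.INTER_CUBIC))
E
```

```text
[-0.05204036 -0.13265903] [ 0.51352634 -0.1422767   0.10300044] [-17.0114685  -41.86663495   1.14502201]
```

View pics/z7side.png

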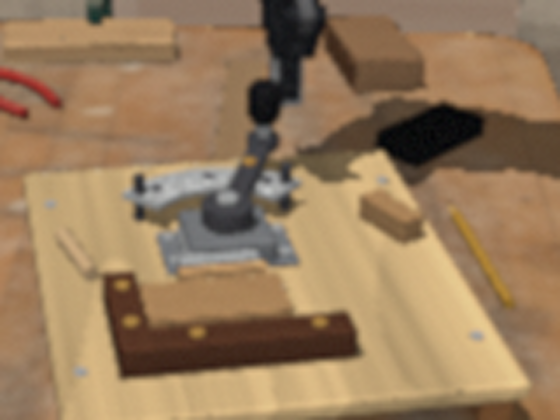

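>>> move_arm --commands '[[[-0.2, -0.15, 0], [0, 0, 0], -1], [[-0.3, -0.05, 0], [0, 0, 0], -1], [[-0.3, -0.05, 0], [0, 0, 0], -1], [[0, 0, 0], [0, 0, 0], -1]]'

```text
clock: 8.7
tcp_pos: [0.483, -0.1408, 0.1021]
orientation: [-0.001, -0.106, 0.994, 0.001]
wrist_force: [0.5, 0.6, -0.5]
finger_gap: 0.0002
```

```bash
python3 - <<'E'
from h import *
q=np.load('fr.npz')
s=env.get_state();print(q['R'].T@(s['tcp_pos'][:2]-q['o']),s['tcp_pos'],s['wrist_force'],s['orientation'])
d=snap('side','side8.png');f=d['frame'][190:310,210:370,::-1]; cv2.imwrite('pics/z8side.png',cv2.resize(f,None,fx=5,fy=5,interpolation=cv2.INTER_CUBIC))
pv=[.0114,-.0191]
for a in(0,.2,.3,.4,.6,1.2):
    w=q['o']+q['R']@(np.array(pv)+.11*np.array([np.sin(a-.6),-np.cos(a-.6)]));print(a,(proj(d,[*w,.092])-[210,190])*5+2)
p=s['tcp_pos'];print('tip',(proj(d,p-[0,0,.019])-[210,190])*5)
E
```

```text
[-0.08149156 -0.12459361] [ 0.48302707 -0.14078715  0.10213543] [ 0.51546161  0.60373915 -0.47705303] [-5.30032105e-04 -1.06011678e-01  9.94364583e-01  5.64363517e-04]
0 [414.38609663 150.10433922]
0.2 [370.23204972 143.6543984 ]
0.3 [347.53752954 141.80256128]
0.4 [324.65239446 140.87991653]
0.6 [278.97157107 141.83817639]
1.2 [154.60817284 166.65574539]
tip [466.94488121 148.47394831]
```

View pics/z8side.png

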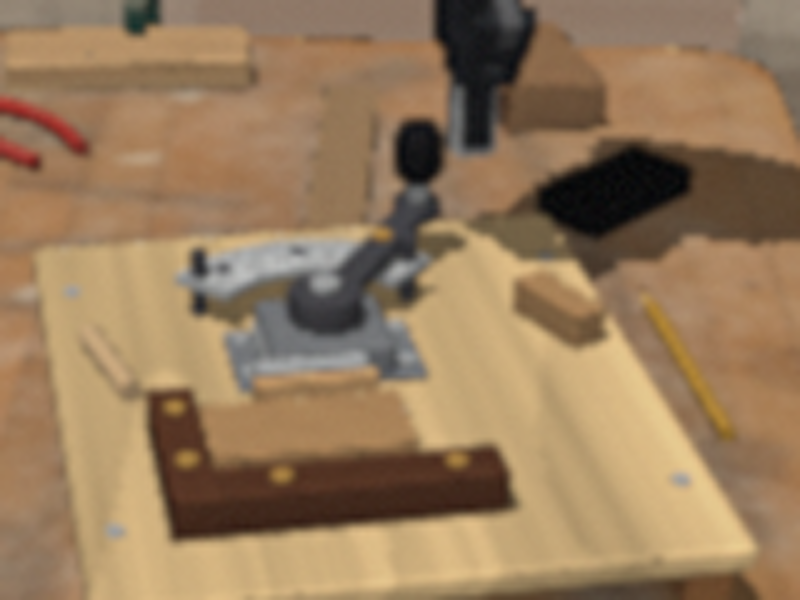

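>>> move_arm --commands '[[[-0.3, 0, 0], [0, 0, -0.85], -1], [[0, 0.3, 0], [0, 0, -0.85], -1], [[0, 0.3, 0], [0, 0, -0.85], -1], [[0, 0.32, 0], [0, 0, -0.85], -1], [[0, 0, 0], [0, 0, -0.85], -1]]'

```text
clock: 9.25
tcp_pos: [0.4731, -0.1028, 0.1025]
orientation: [0.0, 0.19, 0.982, 0.0]
wrist_force: [-0.7, -0.9, 0.9]
finger_gap: -0.0003
```

>>> move_arm --commands '[[[0, 0, 0], [0, 0, 0], -1]]'

```text
clock: 9.35
tcp_pos: [0.4733, -0.1037, 0.1026]
orientation: [0.001, 0.188, 0.982, 0.0]
wrist_force: [-0.4, 0.2, -0.4]
finger_gap: 0.0002
```

```bash
python3 - <<'E'
from h import *
q=np.load('fr.npz');np.set_printoptions(precision=4,suppress=True)
s=env.get_state();print(q['R'].T@(s['tcp_pos'][:2]-q['o']),s['tcp_pos'],s['wrist_force'],s['orientation'])
o=s['orientation'];print('yaw',2*np.arctan2(-o[1],o[2]))
pv=np.array([.0114,-.0191]);prev=s['tcp_pos'][:2]
for a in np.arange(0,1.21,.1):
    r=np.array([np.sin(a-.6),-np.cos(a-.6)]);t=np.array([np.cos(a-.6),np.sin(a-.6)])
    w=q['o']+q['R']@(pv+.11*r-.0235*t);print('%.2f'%a,w,(w-prev)/.04);prev=w
E
```

```text
[-0.0829 -0.0863] [ 0.4733 -0.1037  0.1026] [-0.4099  0.1637 -0.4413] [0.0006 0.1884 0.9821 0.0001]
yaw -0.3791256358348896
0.00 [ 0.4881 -0.111 ] [ 0.369  -0.1826]
0.10 [ 0.4977 -0.1168] [ 0.2408 -0.145 ]
0.20 [ 0.5079 -0.1216] [ 0.2541 -0.1202]
0.30 [ 0.5185 -0.1254] [ 0.2648 -0.0943]
0.40 [ 0.5294 -0.1281] [ 0.2729 -0.0674]
0.50 [ 0.5405 -0.1297] [ 0.2783 -0.0398]
0.60 [ 0.5517 -0.1301] [ 0.2808 -0.0118]
0.70 [ 0.563  -0.1295] [0.2806 0.0163]
0.80 [ 0.5741 -0.1277] [0.2776 0.0442]
0.90 [ 0.5849 -0.1249] [0.2718 0.0717]
1.00 [ 0.5955 -0.1209] [0.2633 0.0985]
1.10 [ 0.6056 -0.1159] [0.2521 0.1243]
1.20 [ 0.6151 -0.11  ] [0.2384 0.1488]
```

Push in along the tangent, then follow the arc to about 0.3.

>>> move_arm --commands '[[[0.18, -0.09, 0], [0, 0, 0], -1], [[0.19, -0.09, 0], [0, 0, 0], -1], [[0.12, -0.07, 0], [0, 0, 0.36], -1], [[0.12, -0.07, 0], [0, 0, 0.36], -1]]'

```text
clock: 9.75
tcp_pos: [0.496, -0.1169, 0.1019]
orientation: [-0.002, 0.138, 0.99, 0.001]
wrist_force: [-6.8, 3.5, 5.2]
finger_gap: -0.0001
```

>>> move_arm --commands '[[[0.13, -0.06, 0], [0, 0, 0.36], -1], [[0.13, -0.06, 0], [0, 0, 0.36], -1]]'

```text
clock: 9.95
tcp_pos: [0.506, -0.1218, 0.1019]
orientation: [-0.002, 0.088, 0.996, 0.001]
wrist_force: [-5.4, 2.9, 3.8]
finger_gap: -0.0002
```

```bash
python3 - <<'E'
from h import *
s=env.get_state();o=s['orientation'];print(s['tcp_pos'],s['wrist_force'],'yaw',2*np.arctan2(-o[1],o[2]))
d=snap('side','side9.png');f=d['frame'][190:310,210:370,::-1]; cv2.imwrite('pics/z9side.png',cv2.resize(f,None,fx=5,fy=5,interpolation=cv2.INTER_CUBIC))
E
```

```text
[ 0.50601956 -0.1217532   0.10187908] [-5.36962512  2.88276401  3.82954161] yaw -0.17630620899064972
```

View pics/z9side.png

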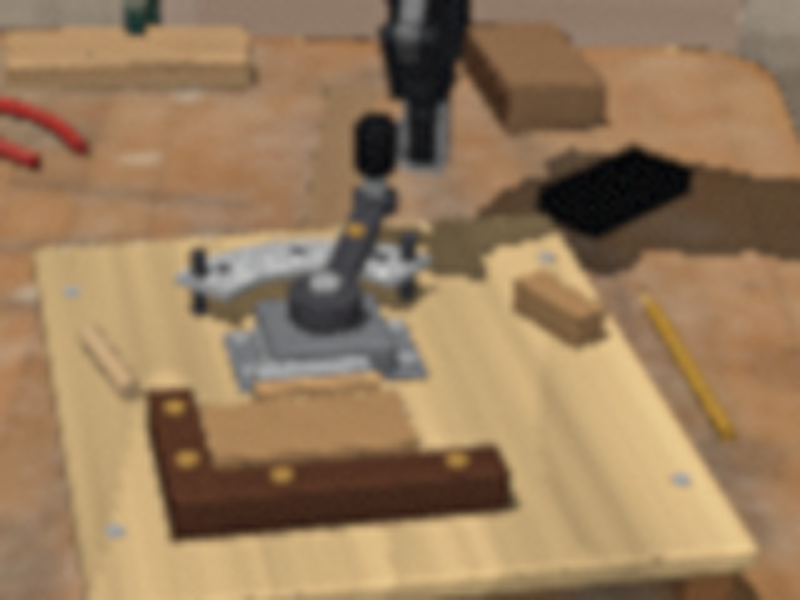

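>>> move_arm --commands '[[[0.13, -0.05, 0], [0, 0, 0.36], -1], [[0.13, -0.05, 0], [0, 0, 0.36], -1], [[0.14, -0.03, 0], [0, 0, 0.36], -1], [[0.14, -0.03, 0], [0, 0, 0.36], -1]]'

```text
clock: 10.4
tcp_pos: [0.5301, -0.1293, 0.1023]
orientation: [0.001, -0.012, 1.0, -0.0]
wrist_force: [-0.0, -0.9, 0.1]
finger_gap: 0.0
```

>>> move_arm --commands '[[[0.14, -0.02, 0], [0, 0, 0.36], -1], [[0.14, -0.02, 0], [0, 0, 0.36], -1], [[0.14, -0.01, 0], [0, 0, 0.36], -1], [[0.14, 0, 0], [0, 0, 0.36], -1]]'

```text
clock: 10.8
tcp_pos: [0.5525, -0.1313, 0.1022]
orientation: [0.0, -0.112, 0.994, -0.0]
wrist_force: [-4.8, -1.1, 1.1]
finger_gap: -0.0004
```

>>> move_arm --commands '[[[0.14, 0.01, 0], [0, 0, 0.36], -1], [[0.14, 0.01, 0], [0, 0, 0.36], -1]]'

```text
clock: 11.0
tcp_pos: [0.5623, -0.1308, 0.1021]
orientation: [-0.001, -0.162, 0.987, -0.0]
wrist_force: [-5.4, -1.5, 3.9]
finger_gap: -0.0
```

```bash
python3 - <<'E'
from h import *
s=env.get_state();o=s['orientation'];print(s['tcp_pos'],s['wrist_force'],'yaw',2*np.arctan2(-o[1],o[2]))
d=snap('side','side10.png');f=d['frame'][190:310,210:370,::-1]; cv2.imwrite('pics/z10side.png',cv2.resize(f,None,fx=5,fy=5,interpolation=cv2.INTER_CUBIC))
E
```

```text
[ 0.56225531 -0.13075803  0.10214507] [-5.42261577 -1.52677472  3.86500483] yaw 0.32466791113171645
```

View pics/z10side.png

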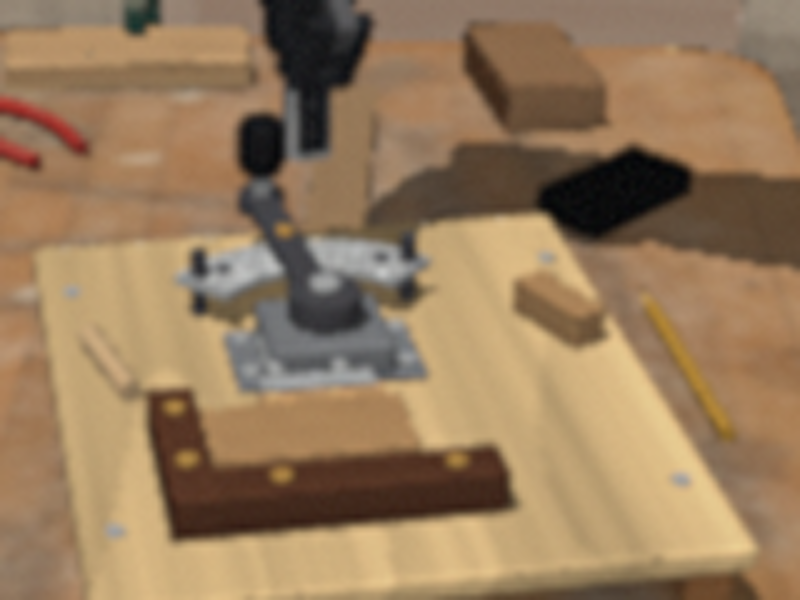

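>>> move_arm --commands '[[[0.14, 0.025, 0], [0, 0, 0.36], -1], [[0.14, 0.025, 0], [0, 0, 0.36], -1], [[0.14, 0.04, 0], [0, 0, 0.36], -1], [[0.14, 0.04, 0], [0, 0, 0.36], -1]]'

```text
clock: 11.45
tcp_pos: [0.5847, -0.1259, 0.1021]
orientation: [-0.001, -0.259, 0.966, -0.001]
wrist_force: [-2.1, -1.4, 0.5]
finger_gap: -0.0002
```

>>> move_arm --commands '[[[0.13, 0.05, 0], [0, 0, 0.36], -1], [[0.13, 0.05, 0], [0, 0, 0.36], -1], [[0.13, 0.06, 0], [0, 0, 0.36], -1], [[0.13, 0.06, 0], [0, 0, 0.36], -1]]'

```text
clock: 11.85
tcp_pos: [0.6068, -0.1162, 0.1022]
orientation: [0.0, -0.355, 0.935, -0.0]
wrist_force: [-0.1, 0.0, -0.0]
finger_gap: -0.0002
```

```bash
python3 - <<'E'
from h import *
s=env.get_state();o=s['orientation'];print(s['tcp_pos'],s['wrist_force'],'yaw',2*np.arctan2(-o[1],o[2]))
d=snap('side','side11.png');f=d['frame'][190:310,210:370,::-1]; cv2.imwrite('pics/z11side.png',cv2.resize(f,None,fx=5,fy=5,interpolation=cv2.INTER_CUBIC))
E
```

```text
[ 0.60684643 -0.11620318  0.10217654] [-0.09378024  0.04058704 -0.02891151] yaw 0.7265395698374996
```

View pics/z11side.png

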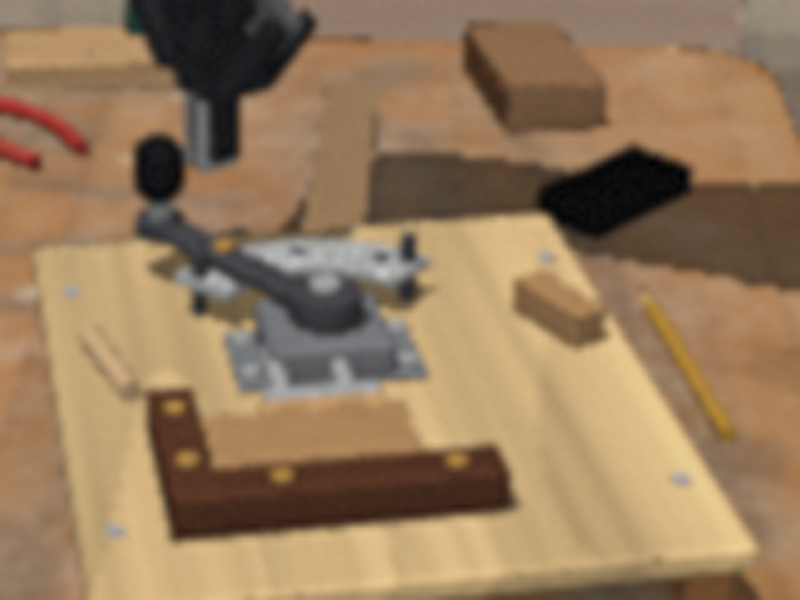

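>>> move_arm --commands '[[[0.1, 0.06, 0], [0, 0, 0.2], -1], [[0.08, 0.05, 0], [0, 0, 0.2], -1], [[0.03, 0.02, 0], [0, 0, 0], -1], [[0, 0, 0], [0, 0, 0], -1]]'

```text
clock: 12.3
tcp_pos: [0.6143, -0.1105, 0.1023]
orientation: [0.0, -0.381, 0.925, 0.0]
wrist_force: [-0.1, 0.6, 0.3]
finger_gap: -0.0001
```

>>> move_arm --commands '[[[0.04, 0.025, 0], [0, 0, 0], -1], [[0, 0, 0], [0, 0, 0], -1]]'

```text
clock: 12.5
tcp_pos: [0.6149, -0.1099, 0.1022]
orientation: [-0.001, -0.38, 0.925, -0.0]
wrist_force: [-3.6, -2.3, 1.1]
finger_gap: 0.0002
```

>>> move_arm --commands '[[[0.03, 0.02, 0], [0, 0, 0], -1], [[0, 0, 0], [0, 0, 0], -1]]'

```text
clock: 12.7
tcp_pos: [0.6151, -0.1098, 0.1022]
orientation: [-0.002, -0.38, 0.925, -0.0]
wrist_force: [-6.2, -4.4, 3.0]
finger_gap: -0.0001
```

>>> move_arm --commands '[[[-0.3, -0.2, 0], [0, 0, 0], -1], [[-0.6, -0.5, 0], [0, 0, 0], -1], [[-0.3, -0.5, 0.8], [0, 0, 0], -1], [[0, 0, 1], [0, 0, 0], -1], [[0, 0, 1], [0, 0, 0], -1]]'

```text
clock: 13.2
tcp_pos: [0.5683, -0.1572, 0.2154]
orientation: [0.0, -0.38, 0.925, 0.001]
wrist_force: [0.0, 0.3, 0.6]
finger_gap: 0.0001
```

>>> move_arm --commands '[[[-0.8, -0.8, 0], [0, 0, 0], -1], [[-0.8, -0.8, 0], [0, 0, 0], -1], [[-0.6, -0.9, 0], [0, 0, 0], -1], [[-0.4, -0.9, 0], [0, 0, 0], -1], [[0, -0.9, 0], [0, 0, 0], -1]]'

```text
clock: 13.7
tcp_pos: [0.4633, -0.3298, 0.2151]
orientation: [0.0, -0.38, 0.925, -0.0]
wrist_force: [1.4, 0.2, -0.3]
finger_gap: -0.0002
```

>>> move_arm --commands '[[[0, -0.9, 0], [0, 0, 0], -1], [[0, -0.9, 0], [0, 0, 0], -1], [[0, -0.9, 0], [0, 0, 0], -1], [[0, 0, 0], [0, 0, 0], -1]]'

```text
clock: 14.1
tcp_pos: [0.4647, -0.4412, 0.2136]
orientation: [0.0, -0.379, 0.926, -0.001]
wrist_force: [-0.1, 0.1, -0.6]
finger_gap: 0.0002
```

```bash
python3 - <<'E'
from h import *
s=env.get_state();print(s['tcp_pos'],s['wrist_force'],s['clock'])
for n,(a,b,c,e) in dict(top=(140,310,140,320),side=(190,310,210,370)).items():
    f=snap(n,n+'12.png')['frame'][a:b,c:e,::-1]; cv2.imwrite('pics/z12%s.png'%n,cv2.resize(f,None,fx=3.5 if n=='top' else 5,fy=3.5 if n=='top' else 5,interpolation=cv2.INTER_CUBIC))
E
```

```text
[ 0.46474707 -0.4412191   0.21359051] [-0.10311442  0.14250099 -0.55097261] 14.1
```

View pics/z12top.png

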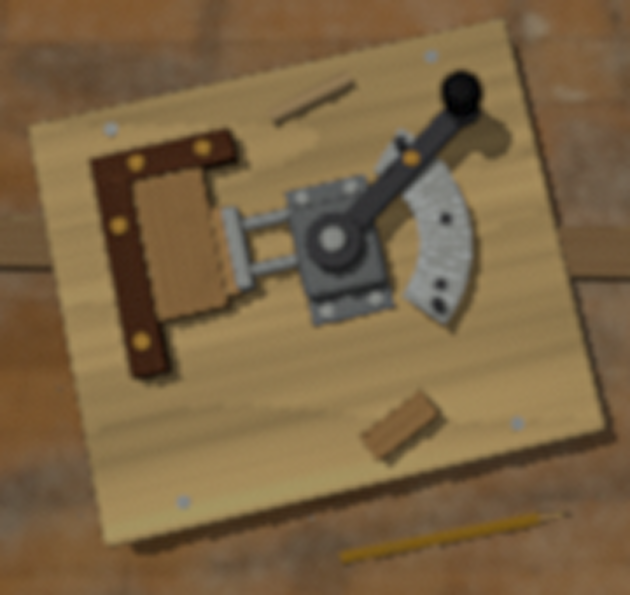

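View pics/z12side.png

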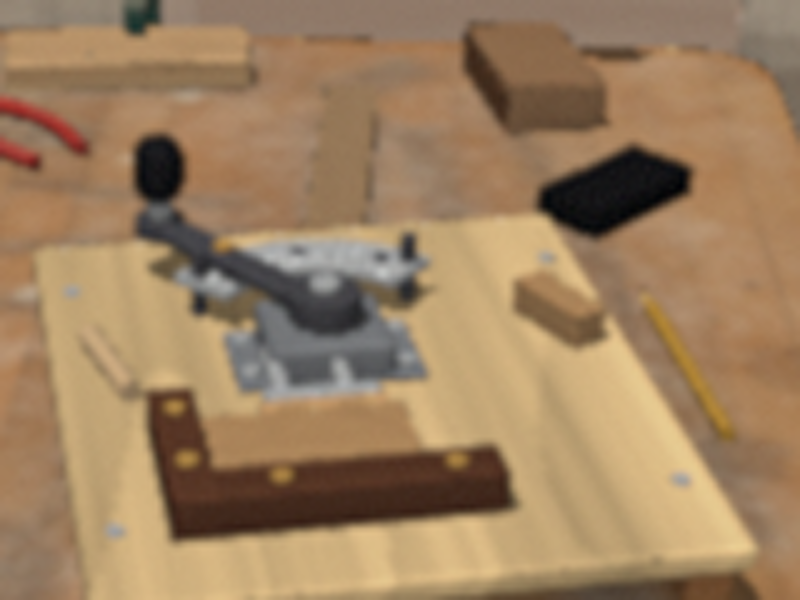

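```bash
python3 - <<'E'
from m import *
d=dict(np.load('pics/top12.png.npz'));q=np.load('fr.npz')
f=d['frame'][172:248,160:220,::-1];cv2.imwrite('pics/z13.png',cv2.resize(f,None,fx=7.8,fy=7.8,interpolation=cv2.INTER_CUBIC))
# profiles: along board x at top height .055, several y
def px(bx,by,z):
    w=q['o']+q['R']@np.array([bx,by]);return proj(d,[*w,z])
g=d['frame'].sum(2).astype('f4')
for by in(.055,.065,.075):
    xs=np.arange(.058,.086,.002);P=np.array([px(x,by,.055) for x in xs],'f4')
    print(by,cv2.remap(g,P[:,0][None],P[:,1][None],1)[0].astype(int))
for bx in(-.005,.02,.045,.065):
    ys=np.arange(.076,.104,.002);P=np.array([px(bx,y,.055) for y in ys],'f4')
    print(bx,cv2.remap(g,P[:,0][None],P[:,1][None],1)[0].astype(int))
E
```

```text
0.055 [284 282 281 282 283 282 284 277 209 138 122 125 123 120]
0.065 [279 279 280 281 281 282 285 274 210 139 122 125 125 123]
0.075 [276 276 276 275 276 275 281 274 205 141 120 122 124 123]
-0.005 [281 282 280 280 281 288 287 256 181 122 116 118 114 116]
0.02 [279 281 281 278 279 287 289 266 196 127 114 118 116 115]
0.045 [274 279 283 280 279 283 279 241 172 121 115 120 134 153]
0.065 [277 277 277 275 276 280 277 246 182 124 114 120 118 117]
```

View pics/z13.png

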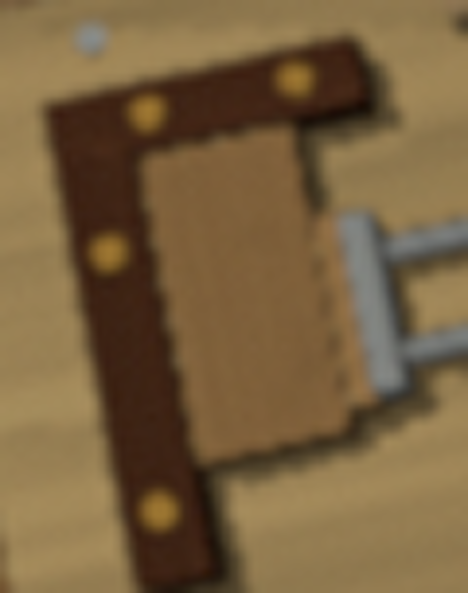

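```bash
python3 -c "
from workcell import job
print(job.hand_in())"
```

```text
the job is handed in; nothing more can be done
None
```

I pushed the block to the end stop, then pushed the lever past its first notch to its second stop, and handed the job in at about 14 s.

**Final checks:**
- **Block:** the last top view shows it flush against both the end stop and the fence, with no gap in brightness profiles taken across either edge. The jaw pad is pressed against it.
- **Lever:** the knob sits within a pixel of where I predicted it for 1.2 rad. A gentle extra push met the hard stop there, at about 8 N.
- **Bystanders:** the stick, dowel, pencil and black look-alike block show no visible shift between the pictures. So does the sanding block, as far as it is in view. The robot is clear of everything.

**One thing went wrong:** my first push on the knob was off-centre. The finger slid off to the side and the wrist force reached about 45 N; the lever sprang back to 0. That force was at the fingertips, and the wrist limit is 120 N. I re-approached along the lever's arc, where pushes stayed under 10 N. The block was already at the end stop by then and did not move.

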